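# Set the speed selector of a bench polisher

## Task

Put the bench polisher into the speed marked by the raised bar: pull its sprung selector knob up, turn it until the pointer is about at the bar mark, feel for the notch there (it may lie a little before or past the mark) and let the knob drop fully home into it, then let go. Work gently, without forcing the knob sideways or against its end stop, and leave the hammer, tin and jar where they are.

Things in the scene. Friction and masses are not known exactly. Their poses are not given: they have to be found in the camera images.
- case: Grey gear case of a bench polisher, fixed on the bench, 130 (x) x 150 (y) mm, flat top 80 mm above the bench; origin on the bench under the knob's axis, z up. Its motor, a dark cylinder 68 mm across, sticks out 90 mm on the +x side, a spindle with a felt cone 75 mm on the +y side, both below the top. Place and yaw vary.
- selector: Black sprung knob on the case top, turning about the vertical axis through the case's origin. Flange 60 mm across, 8 mm thick; on it a bar grip 46 mm long (own x), 14 wide (own y), from 8 to 48 mm above the flange's underside. A pointer nose sticks out along own +x. Origin on the axis at the flange's underside, 0.5 mm above the case when home. A spring pulls it down, 7 N (home) to 11 N; 120 g.
- grip (a point): A point on the knob's axis, in the bar grip, 36 mm above the flange's underside (12 mm below the bar's top): a good height to pinch the bar across its 14 mm.
- pointer (a point): Tip of the knob's pointer nose, 42 mm from the axis, 4 mm above the flange's underside.
- lift (a joint): How far the knob is pulled up, m: 0 home. Under the knob a pin 8 mm across, 26 mm from the axis in line with the pointer, stands in a slot of a hidden ring. Above 0.006 the pin is clear of the slots; at 0.011 it meets an end stop. Let down between slots, the knob rests on the ring at about 0.006; over a slot it falls to 0.
- turn (a joint): Turn of the knob, rad, counter-clockwise from above; 0 = pointer along the case's +x, where it starts in a wide park slot. Ends at +-1.52. The marks are at +1.05 and -1.05, each with a slot of only 0.04 rad play either way. The hidden ring sits askew by up to 0.22 rad either way, so feel for the slot: rest the knob on the ring, jaws slack, and turn slowly through the mark until it drops.
- seat: The fixed bearing of the knob inside the case with the hidden slotted ring and the end stop; not visible. Origin on the knob's axis, 80.5 mm above the bench.
- bar_mark: The wanted speed: raised brass bar, 24 mm long (along the case's y), 8 mm wide, 6 mm high, on the case top 57 mm from the knob's axis, at +1.05 or -1.05 rad from the case's +x (changes each time). Origin at the centre of its underside.
- round_mark: The other speed: raised round brass stud, 12 mm across, 6 mm high, at the other of the two places. Origin at the centre of its underside.
- hammer: Bystander: hammer with a wooden handle, 240 mm long, lying on the bench to the right of the case. Origin on the bench under its middle.
- tin: Bystander: open round tin, 100 mm across, 42 mm high, to the left of the case. Origin at the centre of its underside.
- jar: Bystander: closed glass jar, 60 mm across, 70 mm high, to the right of the motor. Origin at the centre of its underside.

How it is judged:
On the way, in this order (a step that is already met when the one before it is completed fails the run):
1. the knob is pulled up clear of its slot (value of joint lift above 0.0045 m), for 0.1 s.
2. raised or resting on the ring, the pointer is turned to about the bar mark (value of joint lift above 0.004 m and horizontal distance between pointer and bar_mark below 0.03 m), for 0.05 s.
3. the knob has dropped home in the slot at the bar mark (value of joint lift below 0.0015 m and horizontal distance between pointer and bar_mark below 0.024 m), for 0.2 s.
At the end, for the whole second after the job is handed in: The knob is down within 1.5 mm of home, with its pointer's tip within 24 mm (horizontally) of the bar mark, at rest (all of step 3 and angular speed of selector below 0.1 rad/s); the robot touches nothing.
It fails at once if the knob is forced: more than 40 N between it and the slotted ring or end stop (contact force between selector and seat above 40 N).
It fails at once if the hammer is moved more than 20 mm (distance of hammer from where it was at the start of the episode above 0.02 m).
It fails at once if the tin is moved more than 20 mm (distance of tin from where it was at the start of the episode above 0.02 m).
It fails at once if the jar is moved more than 20 mm (distance of jar from where it was at the start of the episode above 0.02 m).
It also fails if it takes over 42 s, if anything falls off the work surface, if the arm or the gripper's body presses on something with over 40 N, if the wrist force passes 120 N, or if a joint passes its speed limit or range.

## Robot

A 7-joint arm with a two-finger parallel gripper is mounted at the origin on the work surface. World frame = base frame: x ahead of the robot, y to its left, z up, the work surface at z = 0. Lengths are in m, angles in rad, forces in N, time in s.
With the tool pointing down it reaches from about 0.425 to 0.825 m from the base axis. Payload 3.6 kg.
Tool frame: the origin (TCP) lies at the very end of the fingers, on their centre line; the grasp point (between the pads) lies 19 mm behind it; z points along the fingers, y is the line along which they close (so a half turn about z gives the same grasp; the last joint's range is limited). The gripper opens to 85 mm and grips with 20 to 120 N. Pads are 22 mm wide; open, the fingers measure 114 mm over their backs; the gripper's body (76 mm by 85 mm) begins 54 mm behind the grasp point. The pads swing forward as they close: fully open they stand 13 mm farther back than shut.
Start: joints at [-1.286, 0.615, -0.013, 1.423, 0.008, 1.103, -0.04], TCP at [0.199, 0.619, 0.231] pointing down, gripper open.
Joint ranges: [-3.12, 3.12], [-0.3, 2.06], [-1.34, 1.32], [0.26, 2.42], [-1.36, 4.5], [0.01, 1.98], [-2.84, 2.84]. Speed limits (rad/s): [2.79, 2.79, 3.14, 3.14, 3.14, 3.14, 3.14].

## Interface

Orientations are given as a unit quaternion [x, y, z, w].
In Python, from plant import robot, eyes gives the robot as it stands. The module is installed in compiled form; this text tells all that it offers.
- The arm moves only by the tool step_arm, never from a script. Its argument "steps" is one flat list of numbers, 5 for each row, row after row: the closure in counts, from 0 (fully open) to 255 (shut), then the shift along the tool's x, y, z in m, then the turn about the tool's z in degrees. A call has 1 to 12 rows; each row is the pose to reach, as a shift and turn from the pose commanded when the call began, along the tool's axes at that moment; what a row does not reach only later rows make up. A row lasts 1/8 s, in which the tool goes at most 62.5 mm and 10.7 degrees, less where a joint would pass 70% of its speed; a pose out of reach is approached as far as the arm can. A call with a gripper value outside its range is refused whole. The fingers move at their own pace and stop on an object; the grip force is fixed at half the most. Time passes only in rows, so rows that repeat a pose let the fingers close. It gives the time, the measured TCP pose, the force, the opening and the grip force at its end, in the units of the state.
- robot.read_state(): the state, without advancing time (a new reading comes with each control period).
- eyes.grab_frame(name): name is "scene" or "top" or "wrist"; returns (picture, depth): 384x512x3 uint8, blue, green, red; 384x512 float32, m along the optical axis (not along the pixel's ray), 0 where there is no reading.
- eyes.camera_model(name): a dict with "K" (3x3 intrinsics, pixels), "T" (4x4, takes a point from camera to world coordinates). Camera axes: x right, y down, z forward; pixel columns grow to the right and rows downward; lengths in m; the calibration is good to about 2 mm. A picture is of the moment at which its call begins: read the wrist's pose just before it. camera_model takes no time and is no camera call; for the wrist camera it gives the pose at the moment of the call.
- robot.hand_in(): hands the job in; it is judged then, once.
Trained networks look in the newest picture that a camera, given by its name, has taken for a name from the list of things; names that differ only in an ending like _2 or _b are one class to them, and where a whole thing is asked for, a point or a joint stands for the part that bears it (a point fixed in the world has none). Each returns a list of dicts, best first, with "conf" (0 to 1); they miss things now and then, are a little off and sometimes report something else, mostly with a low value. They report only what shows in the picture. A call takes as long as a camera call.
- eyes.masks_of(camera, name): "pixels" (384x512 bool, what is visible of it) and "extent" ([left, top, right, bottom] in pixels, round what is visible of it).
The state is a dict: "time": time; "joint_pos": joint angles; "dq": joint speeds; "joint_torque": joint torques, N m; "tool_pos": TCP position; "orientation": TCP orientation; "contact_force": force on the tool from outside, world axes, zero at the start; "torque": the same for the moment, N m; "width": finger opening in m; "gripper_force": force on a finger pad.
Only numpy, scipy, OpenCV 4.12 (cv2) and the standard library are available. Lean on these libraries where they do the work, as an engineer would, in place of code of your own. Each camera call takes 0.05 s, during which the arm holds its last target. There are 200 camera calls.

## Working session

There is one attempt and no reset: what is moved stays moved. The work goes in short steps, Python scripts to look and compute and a tool call to move; the robot and the scene stay as the last step left them, time stands still between calls to the robot, and variables do not carry over. Pictures are saved under pics/ and viewed, at most 10 in all, crops included, and the job is handed in when it is done.

Besides the shell and the picture viewer there is one more tool, called after "Call:" by a JSON object that holds its "api" and its "payload". step_arm: Moves the arm, as the interface text tells. Its arguments: {"type":"object","properties":{"steps":{"type":"array"}},"required":["steps"]}

```bash
mkdir -p pics; cat > h.py <<'E'
import numpy as np, cv2
from plant import robot, eyes
def cloud(cam, mask, depth):
    M=eyes.camera_model(cam); K=np.array(M["K"]);T=np.array(M["T"])
    v,u=np.nonzero(mask&(depth>0)); d=depth[v,u]
    p=np.c_[(u-K[0,2])/K[0,0]*d,(v-K[1,2])/K[1,1]*d,d]
    return p@T[:3,:3].T+T[:3,3]
E
python3 - <<'E'
from h import *
s=robot.read_state(); print(s)
im,d=eyes.grab_frame("top"); cv2.imwrite("pics/top.png",im)
for n in ["case","selector","pointer","bar_mark","round_mark","hammer","tin","jar"]:
    for r in eyes.masks_of("top",n)[:2]:
        p=cloud("top",r["pixels"],d)
        print(n,round(r["conf"],2),r["extent"],len(p),p.mean(0).round(4) if len(p) else '',np.median(p,0).round(4) if len(p) else '', p[:,2].max() if len(p) else '')
E
```

```text
{'time': 0.0, 'joint_pos': array([-1.28549611,  0.61591203, -0.01262393,  1.424929  ,  0.00811209,
        1.1034027 , -0.04041467]), 'dq': array([ 5.85545137e-05,  8.06438722e-04,  1.45176683e-03, -1.45556805e-04,
        9.99483027e-04,  9.91196794e-04,  1.21182807e-03]), 'joint_torque': array([ 1.45747981e-04, -4.69212449e+01,  2.59016706e-01, -1.71035850e+01,
        9.83684266e-03,  9.38296696e-03, -2.27847949e-06]), 'tool_pos': array([0.19915402, 0.61792011, 0.23013282]), 'orientation': array([ 1.55237755e-01,  9.87876282e-01, -1.28787445e-03, -1.79691849e-04]), 'contact_force': array([-0.32628756,  0.01079194, -0.36909211]), 'torque': array([0.01895678, 0.00707906, 0.03235922]), 'gripper_force': 0.0, 'width': 0.08530662145689036}
case 0.61 [192.4, 140.2, 288.9, 239.1] 5103 [0.5136 0.0389 0.07  ] [0.5093 0.032  0.078 ] 0.13191447284982816
selector 0.72 [238.4, 184.8, 266.9, 216.3] 510 [0.5003 0.0372 0.0976] [0.4996 0.0365 0.0884] 0.13191447284982816
pointer 0.91 [238.8, 184.7, 266.3, 219.7] 545 [0.5018 0.0362 0.0964] [0.5006 0.0355 0.0882] 0.13191447284982816
bar_mark 0.45 [406.0, 186.4, 442.9, 282.1] 1239 [ 0.4275 -0.3669  0.0218] [ 0.4351 -0.3643  0.0228] 0.02999600801644675
hammer 0.95 [402.5, 182.8, 444.3, 284.8] 1289 [ 0.427  -0.3674  0.0217] [ 0.4355 -0.3646  0.0227] 0.02999600801644675
hammer 0.35 [350.0, 127.4, 373.1, 155.7] 551 [ 0.6456 -0.244   0.0568] [ 0.6445 -0.2436  0.0672] 0.07444644879897155
tin 0.95 [96.4, 175.8, 136.6, 215.2] 1247 [0.5587 0.3795 0.0159] [0.5595 0.381  0.0074] 0.046204600177427446
jar 0.69 [348.9, 129.4, 375.5, 157.6] 540 [ 0.6445 -0.2438  0.0565] [ 0.6432 -0.2431  0.0671] 0.07444644879897155
jar 0.36 [193.3, 141.7, 289.2, 241.5] 5181 [0.5137 0.0392 0.0693] [0.5097 0.0324 0.0779] 0.13191447284982816
```

View pics/top.png

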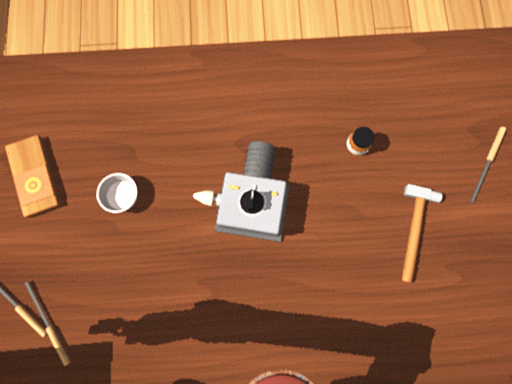

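The top view shows the case at about (252,201), with its motor pointing up in the image. The left mark (235,186) looks like the bar and the right one (275,193) like the stud.

```bash
cat >> h.py <<'E'
def measure(cam):
    im,d=eyes.grab_frame(cam)
    P=cloud(cam,np.ones(d.shape,bool),d)
    near=np.hypot(P[:,0]-.5,P[:,1]-.036)<.13
    P=P[near]
    top=P[abs(P[:,2]-.079)<.005]
    r=cv2.minAreaRect((top[:,:2]*1000).astype(np.float32)); print("top",r)
    b=P[(P[:,2]>.12)&(P[:,2]<.135)&(np.hypot(P[:,0]-.5,P[:,1]-.036)<.05)]
    if len(b)>5: print("bar",len(b),b.mean(0).round(4),cv2.minAreaRect((b[:,:2]*1000).astype(np.float32)))
    return im,d
def totool(p):
    from scipy.spatial.transform import Rotation as R
    s=robot.read_state(); M=R.from_quat(s["orientation"])
    return M.inv().apply(np.array(p)-s["tool_pos"]), M.as_matrix()
E
python3 - <<'E'
from h import *
im,d=measure("top")
cv2.imwrite("pics/crop.png",cv2.resize(im[130:250,180:300],(600,600),interpolation=cv2.INTER_CUBIC))
v,M=totool([.44,.036,.30]);print(v,M.round(3))
E
```

```text
top ((532.5572509765625, 30.856979370117188), (149.548583984375, 194.1160888671875), 77.01815795898438)
bar 121 [0.5005 0.0383 0.1272] ((501.2873840332031, 38.09864044189453), (13.857194900512695, 45.837791442871094), 78.43428039550781)
[-0.40773866 -0.48073398 -0.06868599] [[-0.952  0.307 -0.   ]
 [ 0.307  0.952 -0.   ]
 [ 0.    -0.    -1.   ]]
```

View pics/crop.png

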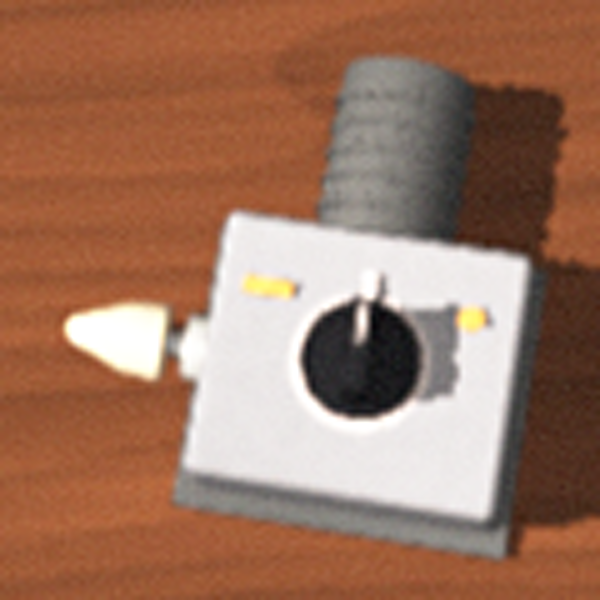

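Call:
{"api": "step_arm", "payload": {"steps": [0, -0.466, -0.46, -0.03, -6, 0, -0.466, -0.46, -0.03, -6, 0, -0.466, -0.46, -0.03, -6, 0, -0.466, -0.46, -0.03, -6, 0, -0.466, -0.46, -0.03, -6, 0, -0.466, -0.46, -0.03, -6, 0, -0.466, -0.46, -0.03, -6, 0, -0.466, -0.46, -0.03, -6, 0, -0.466, -0.46, -0.03, -6, 0, -0.466, -0.46, -0.03, -6, 0, -0.466, -0.46, -0.03, -6, 0, -0.466, -0.46, -0.03, -6]}}

```text
time: 2.0
tool_pos: [0.5028, 0.0347, 0.2615]
orientation: [0.106, 0.994, -0.001, 0.001]
contact_force: [0.2, -0.0, 0.2]
width: 0.0854
gripper_force: 0.0
```

```bash
python3 - <<'E'
from h import *
s=robot.read_state(); print(s["tool_pos"],s["joint_pos"].round(2),s["contact_force"],s["time"])
im,d=measure("wrist"); cv2.imwrite("pics/w1.png",im)
for n in ["selector","bar_mark","round_mark"]:
    for r in eyes.masks_of("wrist",n)[:2]:
        p=cloud("wrist",r["pixels"],d)
        print(n,round(r["conf"],2),r["extent"],len(p),p.mean(0).round(4) if len(p) else '')
v,M=totool([.501,.038,.0975]);print(v,M.round(3))
E
```

```text
[0.50278156 0.03472019 0.26153143] [-0.19  0.36  0.11  1.8  -0.04  0.99  1.29] [ 0.2287479 -0.0448224  0.2457975] 2.0
top ((533.7974853515625, 34.221588134765625), (150.22958374023438, 193.05340576171875), 77.52178192138672)
bar 731 [0.5016 0.0412 0.1288] ((502.91461181640625, 40.967811584472656), (13.96989631652832, 46.11782455444336), 78.49213409423828)
selector 0.84 [231.4, 142.3, 292.9, 207.3] 2675 [0.5002 0.0426 0.1   ]
bar_mark 0.7 [299.1, 194.3, 321.2, 204.9] 162 [0.5398 0.0851 0.0865]
round_mark 0.53 [211.0, 195.1, 220.3, 202.6] 71 [ 0.5183 -0.011   0.0866]
[-0.00031134 -0.00193335  0.16374389] [[-0.979  0.203 -0.001]
 [ 0.203  0.979  0.001]
 [ 0.001  0.001 -1.   ]]
```

View pics/w1.png

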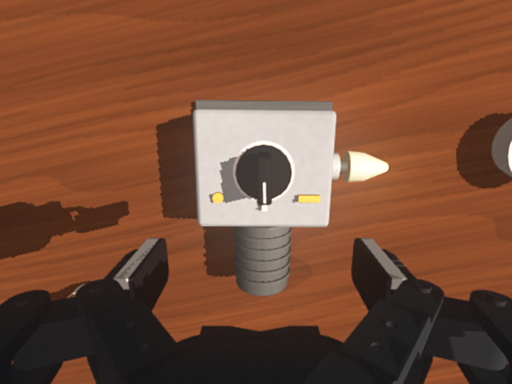

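Call:
{"api": "step_arm", "payload": {"steps": [0, 0.002, 0.0055, 0.06, 0, 120, 0.002, 0.0055, 0.11, 0, 165, 0.002, 0.0055, 0.12, 0, 165, 0.002, 0.0055, 0.12, 0, 165, 0.002, 0.0055, 0.12, 0, 165, 0.002, 0.0055, 0.12, 0]}}

```text
time: 2.95
tool_pos: [0.5021, 0.0438, 0.143]
orientation: [0.103, 0.995, 0.0, 0.002]
contact_force: [0.4, -0.1, 0.3]
width: 0.0298
gripper_force: 0.0
```

```bash
python3 - <<'E'
from h import *
s=robot.read_state(); print(s["tool_pos"],s["width"])
im,d=measure("wrist"); cv2.imwrite("pics/w2.png",im)
E
```

```text
[0.50213814 0.04382908 0.14296225] 0.029814876199955275
top ((523.0523071289062, 33.73805236816406), (150.17832946777344, 169.4591522216797), 77.15374755859375)
bar 1950 [0.5013 0.0388 0.1286] ((503.39178466796875, 38.24885559082031), (13.922879219055176, 45.73228454589844), 79.04376220703125)
```

View pics/w2.png

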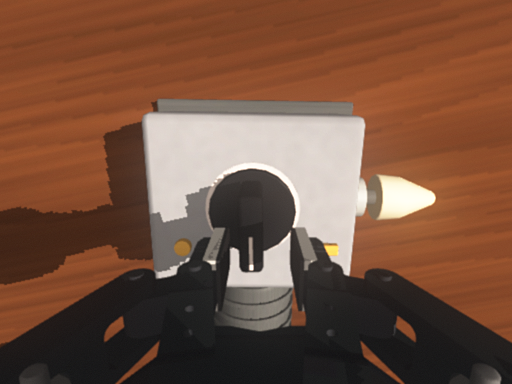

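Bar mark is at right (+y side); the grip bar (251,215) sits about 9 px left of the finger centre (260), i.e. about 4.5 mm along −tool y.

Call:
{"api": "step_arm", "payload": {"steps": [165, 0, -0.0045, 0, 0, 165, 0, -0.0045, 0, 0, 165, 0, -0.0045, 0.015, 0, 165, 0, -0.0045, 0.03, 0, 165, 0, -0.0045, 0.045, 0, 165, 0, -0.0045, 0.045, 0, 195, 0, -0.0045, 0.045, 0, 195, 0, -0.0045, 0.045, 0, 195, 0, -0.0045, 0.045, 0]}}

```text
time: 4.12
tool_pos: [0.5004, 0.0393, 0.0968]
orientation: [0.103, 0.995, 0.0, 0.0]
contact_force: [-0.0, -0.6, 0.2]
width: 0.0201
gripper_force: 0.0
```

```bash
python3 - <<'E'
from h import *
s=robot.read_state(); print(s["tool_pos"],s["width"],s["contact_force"])
im,d=eyes.grab_frame("wrist"); cv2.imwrite("pics/w3.png",im[160:380,130:400].repeat(2,0).repeat(2,1))
E
```

```text
[0.50037931 0.03930536 0.09675616] 0.020053050901484997 [-0.01009692 -0.59681778  0.18920284]
```

View pics/w3.png

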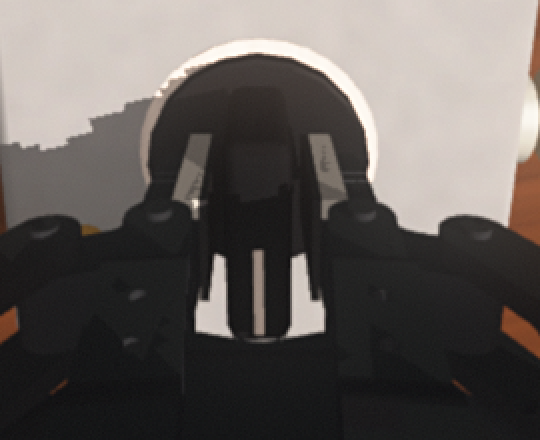

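The bar is centred between the fingers (centres 259 vs 260). Closing now.

Call:
{"api": "step_arm", "payload": {"steps": [205, 0, 0, 0, 0, 210, 0, 0, 0, 0, 215, 0, 0, 0, 0, 225, 0, 0, 0, 0, 235, 0, 0, 0, 0, 235, 0, 0, 0, 0]}}

```text
time: 4.92
tool_pos: [0.5, 0.039, 0.0965]
orientation: [0.103, 0.995, -0.0, -0.0]
contact_force: [-0.7, 0.4, 4.5]
width: 0.0132
gripper_force: 58.8
```

Call:
{"api": "step_arm", "payload": {"steps": [235, 0, 0, -0.001, 0, 235, 0, 0, -0.002, 0, 235, 0, 0, -0.003, 0, 235, 0, 0, -0.004, 0, 235, 0, 0, -0.005, 0, 235, 0, 0, -0.006, 0, 235, 0, 0, -0.007, 0, 235, 0, 0, -0.008, 0, 235, 0, 0, -0.0085, 0, 235, 0, 0, -0.0085, 0]}}

```text
time: 6.18
tool_pos: [0.4999, 0.039, 0.1048]
orientation: [0.103, 0.995, -0.0, -0.0]
contact_force: [1.8, -3.2, -10.3]
width: 0.0129
gripper_force: 58.4
```

Call:
{"api": "step_arm", "payload": {"steps": [235, 0, 0, -0.001, 0, 235, 0, 0, -0.001, -2, 235, 0, 0, -0.001, -5, 235, 0, 0, -0.001, -8, 235, 0, 0, -0.001, -11, 235, 0, 0, -0.001, -14, 235, 0, 0, -0.001, -17, 235, 0, 0, -0.001, -20, 235, 0, 0, -0.001, -20]}}

```text
time: 7.3
tool_pos: [0.4999, 0.0379, 0.1057]
orientation: [-0.071, 0.997, -0.001, -0.0]
contact_force: [2.3, -4.5, -10.7]
width: 0.0134
gripper_force: 58.5
```

```bash
python3 - <<'E'
from h import *
s=robot.read_state(); print(s["tool_pos"],s["width"],s["contact_force"],s["torque"])
E
```

```text
[0.49988043 0.03788284 0.10574335] 0.013363853410706459 [  2.30180661  -4.51026116 -10.69079337] [-1.00779962 -0.5346919   0.03130248]
```

Call:
{"api": "step_arm", "payload": {"steps": [235, 0, 0, 0, -3, 235, 0, 0, 0, -6, 235, 0, 0, 0, -9, 235, 0, 0, 0, -12, 235, 0, 0, 0, -15, 235, 0, 0, 0, -18, 235, 0, 0, 0, -21, 235, 0, 0, 0, -21]}}

```text
time: 8.3
tool_pos: [0.5003, 0.0367, 0.1058]
orientation: [-0.251, 0.968, -0.001, -0.0]
contact_force: [3.3, -7.0, -12.1]
width: 0.0133
gripper_force: 58.6
```

```bash
python3 - <<'E'
from h import *
s=robot.read_state(); print(s["tool_pos"],s["width"],s["contact_force"],s["torque"],s["joint_pos"])
im,d=eyes.grab_frame("wrist"); cv2.imwrite("pics/w4.png",im)
E
```

```text
[0.50029548 0.03669988 0.10579852] 0.013311056580881525 [  3.2793402   -7.02237198 -12.06326918] [-1.26151797 -0.58308895  0.02624527] [-0.02978002  0.56628892 -0.13075122  1.98431164  0.12946971  0.59928095
  1.83060596]
```

View pics/w4.png

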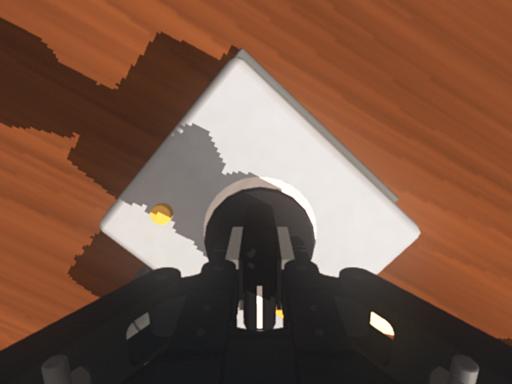

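Pointer (260,310) follows the tool and the bar mark peeks out just right of it (281,313). Lowering onto the ring, then slackening.

Call:
{"api": "step_arm", "payload": {"steps": [235, 0, 0, 0.001, 0, 235, 0, 0, 0.002, 0, 235, 0, 0, 0.003, 0, 235, 0, 0, 0.003, 0, 222, 0, 0, 0.003, 0, 214, 0, 0, 0.003, 0, 206, 0, 0, 0.003, 0, 206, 0, 0, 0.003, 0, 206, 0, 0, 0.003, 0]}}

```text
time: 9.48
tool_pos: [0.5005, 0.0382, 0.1037]
orientation: [-0.251, 0.968, -0.001, 0.0]
contact_force: [0.9, -5.8, -2.3]
width: 0.0162
gripper_force: 2.6
```

```bash
python3 - <<'E'
from h import *
s=robot.read_state(); print(s["tool_pos"],s["width"],s["contact_force"],s["torque"])
print(totool(s["tool_pos"])[1].round(3))
E
```

```text
[0.50046576 0.03815673 0.10370949] 0.016228075898249254 [ 0.91174147 -5.78463372 -2.27715574] [-1.0679717  -0.19556043 -0.01914892]
[[-0.874 -0.486  0.001]
 [-0.486  0.874 -0.001]
 [-0.    -0.002 -1.   ]]
```

Call:
{"api": "step_arm", "payload": {"steps": [206, 0, -0.0005, 0, 0, 206, 0, -0.001, 0.001, 0, 206, 0, -0.0015, 0.002, 0, 206, 0, -0.0015, 0.003, 0, 206, 0, -0.0015, 0.004, 0, 206, 0, -0.0015, 0.004, 0]}}

```text
time: 10.22
tool_pos: [0.5015, 0.0386, 0.0989]
orientation: [-0.252, 0.968, 0.0, 0.001]
contact_force: [3.0, -1.5, 0.8]
width: 0.0162
gripper_force: 1.1
```

```bash
python3 - <<'E'
from h import *
s=robot.read_state(); print(s["tool_pos"],s["width"],s["contact_force"],s["torque"],s["gripper_force"])
E
```

```text
[0.50150545 0.03859633 0.09890821] 0.016167299606817998 [ 3.02031873 -1.49989943  0.75266334] [-0.31819727 -0.42778833  0.00523278] 1.1289316043257713
```

Call:
{"api": "step_arm", "payload": {"steps": [206, 0, -0.0007, 0, 0, 206, 0, -0.0007, 0, -1.5, 206, 0, -0.0007, 0, -3, 206, 0, -0.0007, 0, -4.5, 206, 0, -0.0007, 0, -6, 206, 0, -0.0007, 0, -6]}}

```text
time: 10.98
tool_pos: [0.5005, 0.0368, 0.0986]
orientation: [-0.302, 0.953, -0.0, -0.001]
contact_force: [-0.0, -2.3, 0.1]
width: 0.0164
gripper_force: 0.9
```

```bash
cat >> h.py <<'E'
def check():
    s=robot.read_state(); q=s["orientation"]
    M=totool(s["tool_pos"])[1]
    print("pos",s["tool_pos"].round(4),"F",s["contact_force"].round(1),"Ftool",(M.T@s["contact_force"]).round(1),"Tz",s["torque"][2].round(3),"w",round(s["width"],4),"t",s["time"])
    print("knob-tool deg",np.degrees(np.arctan2(M[1,1],M[0,1]))-90)
    im,d=eyes.grab_frame("wrist"); P=cloud("wrist",np.ones(d.shape,bool),d)
    r=np.hypot(P[:,0]-.502,P[:,1]-.039)
    # flange top annulus and case top annulus: median heights
    v,u=np.nonzero(d>0); 
    lo=cloud("wrist",np.ones(d.shape,bool),d)
    fl=P[(r>.015)&(r<.027)&(P[:,2]>.082)&(P[:,2]<.1)]; ca=P[(r>.038)&(r<.06)&(abs(P[:,2]-.08)<.004)]
    print("flange",len(fl),np.median(fl[:,2]).round(4),"case",len(ca),np.median(ca[:,2]).round(4))
    return im,d
E
python3 - <<'E'
from h import *
check()
E
```

```text
pos [0.5005 0.0368 0.0986] F [-0.  -2.3  0.1] Ftool [ 1.3 -1.9 -0.1] Tz -0.03 w 0.0164 t 10.975
knob-tool deg 35.12684594098549
flange 2305 0.0952 case 14496 0.081
```

Call:
{"api": "step_arm", "payload": {"steps": [206, 0, 0, 0, -1.5, 206, 0, 0, 0, -3, 206, 0, 0, 0, -4.5, 206, 0, 0, 0, -5, 206, 0, 0, 0, -5]}}

```text
time: 11.65
tool_pos: [0.5007, 0.0366, 0.0987]
orientation: [-0.343, 0.939, -0.0, -0.001]
contact_force: [-1.6, -5.8, -0.2]
width: 0.0164
gripper_force: 4.1
```

```bash
python3 -c "
from h import *
check()"
```

```text
pos [0.5007 0.0366 0.0987] F [-1.6 -5.8 -0.2] Ftool [ 5.  -3.4  0.2] Tz -0.153 w 0.0164 t 11.65
knob-tool deg 40.1229535703871
flange 2289 0.0953 case 14527 0.081
```

Call:
{"api": "step_arm", "payload": {"steps": [206, 0.0004, -0.0004, 0, -1.5, 206, 0.0004, -0.0004, 0, -3, 206, 0.0004, -0.0004, 0, -4.5, 206, 0.0004, -0.0004, 0, -5, 206, 0.0004, -0.0004, 0, -5]}}

```text
time: 12.32
tool_pos: [0.5009, 0.0364, 0.0987]
orientation: [-0.384, 0.923, -0.0, -0.0]
contact_force: [-1.5, -5.0, -1.6]
width: 0.0158
gripper_force: 5.2
```

```bash
python3 -c "
from h import *
check()"
```

```text
pos [0.5009 0.0364 0.0987] F [-1.5 -5.  -1.6] Ftool [ 4.6 -2.4  1.6] Tz -0.111 w 0.0158 t 12.325
knob-tool deg 45.164751194387065
flange 2257 0.0953 case 14509 0.081
```

Call:
{"api": "step_arm", "payload": {"steps": [206, 0.0004, 0, 0, -1.5, 206, 0.0004, 0, 0, -3, 206, 0.0004, 0, 0, -4.5, 206, 0.0004, 0, 0, -5, 206, 0.0004, 0, 0, -5]}}

```text
time: 13.0
tool_pos: [0.501, 0.0362, 0.0987]
orientation: [-0.424, 0.906, -0.0, 0.0]
contact_force: [1.1, -4.0, -2.6]
width: 0.0162
gripper_force: 4.3
```

```bash
python3 -c "
from h import *
check()"
```

```text
pos [0.501  0.0362 0.0987] F [ 1.1 -4.  -2.6] Ftool [ 2.4 -3.5  2.6] Tz -0.118 w 0.0162 t 13.0
knob-tool deg 50.18449426752599
flange 2236 0.0952 case 14478 0.081
```

Call:
{"api": "step_arm", "payload": {"steps": [206, 0, -0.0004, 0, -1.5, 206, 0, -0.0004, 0, -3, 206, 0, -0.0004, 0, -4.5, 206, 0, -0.0004, 0, -5, 206, 0, -0.0004, 0, -5]}}

```text
time: 13.68
tool_pos: [0.5013, 0.036, 0.0986]
orientation: [-0.463, 0.886, -0.0, -0.0]
contact_force: [0.0, -5.1, -3.9]
width: 0.0162
gripper_force: 3.6
```

```bash
python3 -c "
from h import *
check()"
```

```text
pos [0.5013 0.036  0.0986] F [ 0.  -5.1 -3.9] Ftool [ 4.1 -2.9  3.9] Tz -0.1 w 0.0162 t 13.675
knob-tool deg 55.19311387754502
flange 2191 0.0952 case 14408 0.081
```

Call:
{"api": "step_arm", "payload": {"steps": [206, 0.0004, 0, 0, -1.5, 206, 0.0004, 0, 0, -3, 206, 0.0004, 0, 0, -4.5, 206, 0.0004, 0, 0, -5, 206, 0.0004, 0, 0, -5]}}

```text
time: 14.35
tool_pos: [0.5021, 0.0372, 0.0995]
orientation: [-0.502, 0.865, 0.0, 0.002]
contact_force: [1.9, -1.2, -1.3]
width: 0.0164
gripper_force: 1.4
```

```bash
python3 -c "
from h import *
im,d=check()
cv2.imwrite('pics/w5.png',im)"
```

```text
pos [0.5021 0.0372 0.0995] F [ 1.9 -1.2 -1.3] Ftool [ 0.1 -2.3  1.3] Tz -0.052 w 0.0164 t 14.35
knob-tool deg 60.208796686319886
flange 2421 0.0895 case 14564 0.081
```

View pics/w5.png

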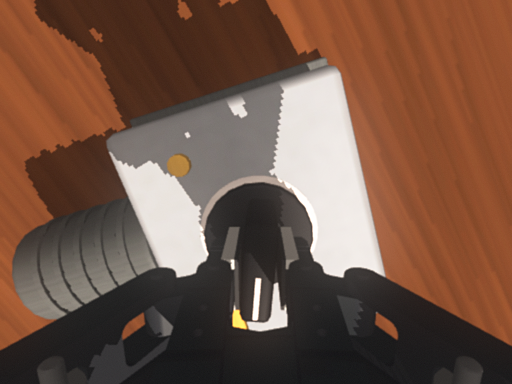

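The flange is now 8.5 mm above the case, so the knob has dropped home, with its pointer (256,300) just past the bar mark (240,320). Releasing.

Call:
{"api": "step_arm", "payload": {"steps": [190, 0, 0, 0, 0, 165, 0, 0, 0, 0, 165, 0, 0, 0, 0, 165, 0, 0, -0.01, 0, 165, 0, 0, -0.03, 0, 165, 0, 0, -0.06, 0, 165, 0, 0, -0.1, 0, 165, 0, 0, -0.14, 0, 165, 0, 0, -0.14, 0]}}

```text
time: 15.52
tool_pos: [0.5029, 0.0365, 0.2426]
orientation: [-0.501, 0.865, -0.002, 0.004]
contact_force: [0.1, 0.0, -0.3]
width: 0.0299
gripper_force: 0.0
```

```bash
python3 -c "
from h import *
im,d=check()
b=cloud('wrist',np.ones(d.shape,bool),d); b=b[(b[:,2]>.12)&(b[:,2]<.135)&(np.hypot(b[:,0]-.502,b[:,1]-.038)<.04)]
print(cv2.minAreaRect((b[:,:2]*1000).astype(np.float32)),np.median(b[:,2]))
cv2.imwrite('pics/w6.png',im)"
```

```text
pos [0.5029 0.0365 0.2426] F [ 0.1  0.  -0.3] Ftool [-0.1 -0.1  0.3] Tz 0.025 w 0.0299 t 15.525
knob-tool deg 60.13412253192115
flange 1273 0.0874 case 6262 0.0789
((502.2053527832031, 37.57550048828125), (46.24297332763672, 13.947481155395508), 56.123756408691406) 0.12714061760493306
```

View pics/w6.png

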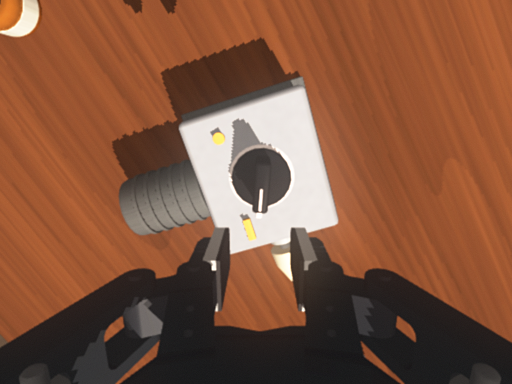

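Pointer (260,212) is near the bar mark (249,229), the knob is home, the fingers are clear.

```bash
python3 -c "
from h import *
print(robot.hand_in())"
```

```text
the job is handed in; nothing more can be done
None
```

The knob is home in the slot at the bar mark, its pointer about 0.15 rad past the mark by the last camera check and the gripper clear; the job is handed in at about 15.6 s, but no verdict was returned.

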